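# Uncouple the parade wagon's tongue and hold it up

### The arm

A 6-joint arm with a two-finger parallel gripper is mounted at the origin on the work surface. World frame = base frame: x ahead of the robot, y to its left, z up, the work surface at z = 0. Lengths are in m, angles in rad, forces in N, time in s.
With the tool pointing down it reaches from about 0.25 to 0.8 m from the base axis. Payload 3.9 kg.
Tool frame: the origin (TCP) lies between the finger pads; the fingertips stand 19 mm ahead of it and the grasp point (between the pads) is the TCP; z points along the fingers, y is the line along which they close (so a half turn about z gives the same grasp; the last joint's range is limited). The gripper opens to 85 mm and grips with 20 to 120 N. Pads are 22 mm wide; open, the fingers measure 114 mm over their backs; the gripper's body (76 mm by 85 mm) begins 54 mm behind the grasp point. The pads swing forward as they close: fully open they stand 13 mm farther back than shut.
Start: joints at [-1.193, 0.26, -0.138, 1.173, 0, 1.571], TCP at [0.194, -0.488, 0.25] pointing down, gripper open.
Joint ranges: [-2.78, 2.78], [-0.83, 1.72], [-1.28, 1.37], [-1.9, 2.12], [-1.57, 1.48], [-3.14, 3.14]. Speed limits (rad/s): [2.57, 2.57, 3.14, 3.14, 3.14, 3.14].

### API

Orientations are given as a rotation vector (axis times angle).
In Python, from cell import ctrl gives the robot as it stands.
- The arm moves only by the shell command python3 -m creep 'ROWS' [OPENING] [FORCE]. ROWS is JSON, a list of rows, each a list of 4 numbers: the shift along the tool's x, y, z in m, then the turn about the tool's z in degrees. A call has 1 to 5 rows; each row shifts and turns the commanded pose from where the row before left it, along the tool's axes as they then stand; what a row does not reach is not made up. A row lasts 1/10 s, in which the tool goes at most 50 mm and 8.59 degrees, less where a joint would pass 70% of its speed; a pose out of reach is approached as far as the arm can. A call is refused whole if a number of a shift passes 0.05 or a number of a turn 8.59, either way. A call with a gripper value outside its range is refused whole. OPENING is the opening, from 0 (shut) to 1 (fully open), set as the call begins (- or left out, the last holds). The fingers move at their own pace and stop on an object; FORCE is the grip in N (left out, the last holds). Time passes only in rows, so rows that do not move let the fingers close. It gives the time, the measured TCP pose, the force, the opening and the grip force at its end, in the units of the state.
- ctrl.observe(): the state, without advancing time (a new reading comes with each control period).
- ctrl.camera(name): name is "scene" or "top" or "wrist"; returns a dict with "frame" (400x640x3 uint8, red, green, blue), "fx", "fy", "cx", "cy" (pixels), "position" and "rotation" of the camera in the world. Camera axes: x right, y down, z forward; pixel columns grow to the right and rows downward; lengths in m; the calibration is good to about 2 mm. A picture is of the moment at which its call begins. There is no depth.
- ctrl.close_job(): hands the job in; it is judged then, once.
Trained networks look in a picture, given as the dict that the camera call returned (one of the last four; its "shot" number tells which), for a name from the list of things; names that differ only in an ending like _2 or _b are one class to them, and where a whole thing is asked for, a point or a joint stands for the part that bears it (a point fixed in the world has none). Each returns a list of dicts, best first, with "conf" (0 to 1); they miss things now and then, are a little off and sometimes report something else, mostly with a low value. They report only what shows in the picture. A call takes as long as a camera call.
- ctrl.spot_in(query, picture): "point" ([row, column] as shares, 0 to 1, of the picture: columns of its width, rows of its height, amid what is visible of it).
The state is a dict: "clock": time; "joint_positions": joint angles; "joint_vel": joint speeds; "tau": joint torques, N m; "ee_pos": TCP position; "eef_rot": TCP orientation; "force": force on the tool from outside, world axes, zero at the start; "torque": the same for the moment, N m; "gripper_width": finger opening in m; "gripper_force": force on a finger pad.
Only numpy, scipy, OpenCV 4.12 (cv2) and the standard library are available. Lean on these libraries where they do the work, as an engineer would, in place of code of your own. Each camera call takes 0.05 s, during which the arm holds its last target. There are 200 camera calls.

### The job

The coupling of a hand-drawn parade wagon stands on the prop workshop's bench and its ball is to be painted: slide the transport lock knob on top of the tongue away from the ball all the way to its end stop, then pull the latch's upright grip sideways against its spring as far as it goes and, keeping it pulled, lift the tongue off the ball by it. Finish while still holding the tongue up steadily, its coupler end about 8 cm higher than it sat; do not put it down or let go. Leave everything else on the bench where it is.

Things in the scene. Friction and masses are not known exactly. Their poses are not given: they have to be found in the camera images.
- mount: Fixed plywood base board 390 x 140 x 10 mm of a hand-drawn parade wagon's coupling. Origin on the bench directly under the ball; x runs along the resting tongue from the ball to the hinge bracket, y is level and points to the side on which the latch grip stands, z up. The board reaches from x = -70 to +320 mm. The ball (30 mm, flat underneath) stands on a thin neck, its centre 60 mm above the bench.
- hinge (a point): Middle of the hinge axis of the tongue, in a grey bracket at x = 260 mm, y = 0, z = 73 mm in the mount's frame; the axis is along the mount's y.
- tongue (a joint): Angle of the tongue about its hinge, rad: 0 = down on the ball, positive = coupler end raised (stop at 0.7). The tongue is a grey square tube, 30 x 30 mm, its top 88 mm above the bench, ending over the ball in a small open coupler 50 x 44 mm, also 88 mm high. It turns freely and falls when let go; with its fittings 0.55 to 0.95 kg, so about 3 to 7 N to lift at the latch grip.
- coupler (a point): Centre of the coupler's socket on the tongue, 260 mm from the hinge: at the ball's centre (60 mm above the bench) while coupled. Rises by 260 mm x sin(tongue angle), within 1 mm.
- latch (a joint): Travel of the spring latch, m: 0 = closed, 0.022 = pulled out to its stop, sideways along the mount's +y (away from the tongue). The spring pulls it back with 3.6 N at 0 and 10 N at the stop. Its fork holds the ball from below until it is out by more than about 0.015, and springs back if let go. The latch rides on the tongue and is lifted with it.
- latch_grip (a point): Point to hold on the latch: middle of the black upright grip plate, 34 mm wide along the mount's x, 10 mm thick along y, standing from 94 to 150 mm above the bench; this point is 128 mm above the bench, at x = 0, y = 50 mm in the mount's frame while the latch is closed and the tongue down. Strong enough to pull and lift by (the tongue hangs from it).
- lock (a joint): Travel of the transport lock, m: 0 = locked, 0.040 = end stop, free; slides along the top of the tongue away from the ball (the mount's +x), stays where it is left, 2 N of friction. Starts anywhere from 0 to 0.012. Its bolt stands between two ears of the latch and blocks it (after about 5 mm of play) until the lock is past about 0.030.
- lock_knob (a point): Point to hold on the transport lock: middle of its round black upright knob, 18 mm in diameter, from 112 to 146 mm above the bench; this point is 129 mm above the bench on the tongue's centre line, at x = 115 mm in the mount's frame plus the lock travel.
- spool: Bystander, not to be disturbed: wooden thread spool, 32 mm wide, 35 mm high, standing on the base board near the hinge. Origin at its underside.
- tape_roll: Bystander, not to be disturbed: roll of tape lying flat, 90 mm wide, 24 mm high. Origin at its underside.
- screwdriver: Bystander, not to be disturbed: screwdriver lying on the bench, about 200 mm long. Origin at its underside.
- brush: Bystander, not to be disturbed: wooden paint brush lying on the bench, about 200 mm long. Origin at its underside.
- glue_bottle: Bystander, not to be disturbed: glue bottle, 60 mm wide, 170 mm high. Origin at its underside.
- paint_jar: Bystander, not to be disturbed: closed paint jar, 64 mm wide, 75 mm high. Origin at its underside.
- offcut: Bystander, not to be disturbed: plywood offcut 110 x 50 x 28 mm. Origin at its underside.

How it is judged:
By the outcome, as a careful person would: the job done as asked, in the order asked, and still so for the second after the job is handed in, while the arm keeps its last pose, push and grip.
It also fails if it takes over 45 s, if anything falls off the work surface, if the arm or the gripper's body presses on something with over 40 N, if the wrist force passes 120 N, or if a joint passes its speed limit or range.

## Working session

There is one attempt and no reset: what is moved stays moved. The work goes in short steps, Python scripts to look and compute and a shell command to move; the robot and the scene stay as the last step left them, time stands still between calls to the robot, and variables do not carry over. Pictures are saved under pics/ and viewed, at most 10 in all, crops included, and the job is handed in when it is done.

```bash
ls; mkdir -p pics
cat > h.py <<'E'
import numpy as np, cv2
from cell import ctrl
def ray(p,rc):
    h,w=p["frame"].shape[:2]
    d=np.array([(rc[1]*w-p["cx"])/p["fx"],(rc[0]*h-p["cy"])/p["fy"],1.0])
    R=np.array(p["rotation"]); 
    return np.array(p["position"]),R@d/np.linalg.norm(d)
def tri(rs):
    A=np.zeros((3,3));b=np.zeros(3)
    for o,d in rs:
        M=np.eye(3)-np.outer(d,d);A+=M;b+=M@o
    x=np.linalg.solve(A,b);return x,[float(np.linalg.norm((np.eye(3)-np.outer(d,d))@(x-o))) for o,d in rs]
def atz(p,rc,z):
    o,d=ray(p,rc);return o+d*(z-o[2])/d[2]
def save(p,n,box=None,s=1):
    f=p["frame"][:,:,::-1]
    if box: f=f[box[0]:box[1],box[2]:box[3]]
    cv2.imwrite("pics/"+n,cv2.resize(f,None,fx=s,fy=s,interpolation=2))
E
cat > a.py <<'E'
from h import *
np.set_printoptions(precision=3,suppress=True)
P={n:ctrl.camera(n) for n in("scene","top")}
for n in P: save(P[n],n+"1.png")
for q in["latch_grip","lock_knob","hinge","coupler","mount","spool","tape_roll","screwdriver","brush","glue_bottle","paint_jar","offcut"]:
    rs=[]
    for n in P:
        r=ctrl.spot_in(q,P[n])
        for x in r[:2]: print(q,n,round(x["conf"],2),np.array(x["point"])*[400,640],atz(P[n],x["point"],0.1))
        if r: rs.append(ray(P[n],r[0]["point"]))
    if len(rs)==2: print("   tri",*tri(rs))
s=ctrl.observe();print(s["ee_pos"],s["eef_rot"],s["clock"])
E
python3 a.py
```

```text
picsTraceback (most recent call last):
  File "a.py", line 9, in <module>
    for x in r[:2]: print(q,n,round(x["conf"],2),np.array(x["point"])*[400,640],atz(P[n],x["point"],0.1))
                                                                                ~~~^^^^^^^^^^^^^^^^^^^^^
  File "h.py", line 14, in atz
    o,d=ray(p,rc);return o+d*(z-o[2])/d[2]
                                      ~^^^
IndexError: invalid index to scalar variable.
```

```bash
sed -i 's/R=np.array(p\["rotation"\]);/R=cv2.Rodrigues(np.array(p["rotation"],float))[0]/' h.py; python3 a.py
```

```text
latch_grip scene 0.55 [183.4   333.504] [ 0.503 -0.008  0.1  ]
latch_grip top 0.65 [219.32  302.208] [0.518 0.067 0.1  ]
latch_grip top 0.64 [220.92  325.888] [ 0.512 -0.012  0.1  ]
   tri [0.527 0.049 0.154] [0.0210065736258569, 0.02100657362585688]
lock_knob scene 0.63 [206.88  352.576] [0.522 0.098 0.1  ]
lock_knob top 0.51 [214.68  292.288] [0.534 0.1   0.1  ]
   tri [0.531 0.102 0.109] [0.003357592800204571, 0.0033575928002045554]
hinge scene 0.73 [228.2   353.984] [0.573 0.161 0.1  ]
hinge top 0.91 [223.2   290.816] [0.506 0.105 0.1  ]
hinge top 0.49 [219.8   305.216] [0.516 0.057 0.1  ]
   tri [0.516 0.111 0.016] [0.0026684683037742386, 0.002668468303774307]
coupler scene 0.61 [205.92  343.424] [0.541 0.08  0.1  ]
coupler top 0.76 [215.8   301.888] [0.53  0.068 0.1  ]
   tri [0.531 0.07  0.086] [0.0006186041238214906, 0.0006186041238214429]
mount scene 0.91 [233.6  350.08] [0.594 0.169 0.1  ]
mount top 0.85 [220.12  291.392] [0.516 0.103 0.1  ]
   tri [ 0.529  0.111 -0.   ] [0.0029079562502578107, 0.0029079562502576407]
spool scene 0.67 [255.68  367.808] [0.608 0.253 0.1  ]
sp
[... 817 characters left out ...]
450175268233, 0.009047450175268213]
glue_bottle scene 0.78 [297.2   463.808] [0.51  0.489 0.1  ]
glue_bottle scene 0.38 [234.6   351.872] [0.593 0.174 0.1  ]
glue_bottle top 0.97 [230.28  181.312] [0.488 0.469 0.1  ]
   tri [0.49  0.48  0.072] [0.0008053924828609832, 0.000805392482861118]
paint_jar scene 0.79 [135.2   208.832] [ 0.679 -0.424  0.1  ]
paint_jar scene 0.22 [205.    353.088] [0.516 0.094 0.1  ]
offcut scene 0.94 [114.6  261.12] [ 0.481 -0.415  0.1  ]
offcut scene 0.41 [298.  465.6] [0.508 0.493 0.1  ]
offcut top 0.71 [247.12  465.792] [ 0.418 -0.468  0.1  ]
   tri [ 0.423 -0.497  0.025] [0.003901117360517278, 0.0039011173605172206]
[ 0.194 -0.488  0.25 ] [3.086 0.59  0.   ] 1.45
```

View pics/scene1.png

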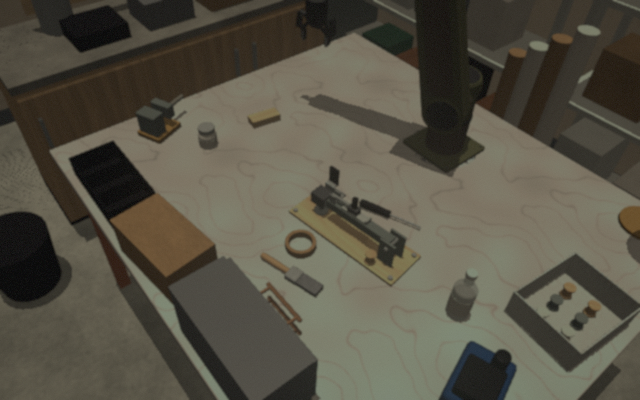

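View pics/top1.png

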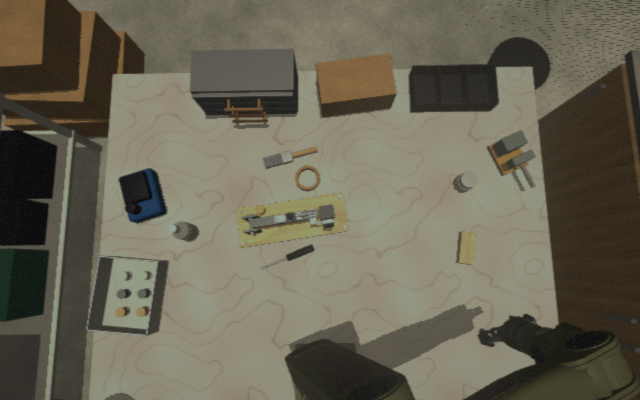

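Run:
```python
import cv2,numpy as np
a=cv2.imread("pics/scene1.png")[155:290,275:435];b=cv2.imread("pics/top1.png")[180:275,225:360]
b=cv2.resize(b,(640,450),interpolation=2)
a=cv2.resize(a,None,fx=4,fy=4,interpolation=2)
cv2.imwrite("pics/a.png",np.clip(a*1.8,0,255));cv2.imwrite("pics/b.png",np.clip(b*1.8,0,255))
```

```text
[ WARN:0@0.028] global loadsave.cpp:1063 imwrite_ Unsupported depth image for selected encoder is fallbacked to CV_8U.
```

View pics/a.png

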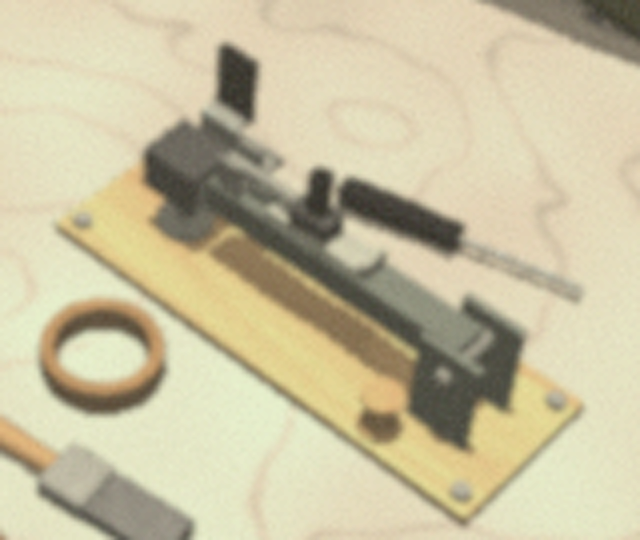

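View pics/b.png

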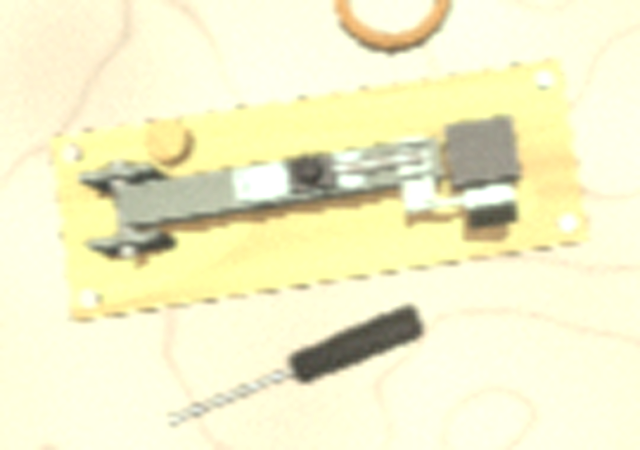

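Run:
```python
from h import *
np.set_printoptions(precision=4,suppress=True)
P={n:ctrl.camera(n) for n in("scene","top")}
T=lambda x,y:((180+y/4.737)/400,(225+x/4.741)/640)
S=lambda x,y:((155+y/4)/400,(275+x/4)/640)
tr=lambda a,b:print(*tri([ray(P["top"],T(*a)),ray(P["scene"],S(*b))]))
tr((490,212),(238,82)); tr((312,172),(320,192))
def fit(A,B):
    A=np.array(A);B=np.array(B)
    a=A-A.mean(0);b=B-B.mean(0)
    th=np.arctan2((a[:,0]*b[:,1]-a[:,1]*b[:,0]).sum(),(a*b).sum())
    R=np.array([[np.cos(th),-np.sin(th)],[np.sin(th),np.cos(th)]])
    t=B.mean(0)-R@A.mean(0);print("th",th,np.degrees(th),"t",t,"res",(A@R.T+t-B).round(4).tolist());return R,t
A=[(.32,-.07),(-.07,-.07),(-.07,.07),(.32,.07)]
B=[atz(P["top"],T(*c),.01)[:2] for c in[(52,137),(558,62),(585,240),(75,318)]]
A2=[(-.07,-.07),(.32,-.07),(.32,.07)]
B2=[atz(P["scene"],S(*c),.01)[:2] for c in[(60,228),(467,520),(580,405)]]
fit(A,B);fit(A2,B2);R,t=fit(A+A2,B+B2)
print("grip",R@[0,.05]+t,"knob0",R@[.115,0]+t)
print(ctrl.observe()["clock"])
```

```text
[ 0.4952 -0.0178  0.1202] [0.00234579352223503, 0.0023457935222349533]
[0.5247 0.1046 0.1227] [0.0024032892987145677, 0.0024032892987144905]
th 1.704865081257544 97.68157379528543 t [ 0.5434 -0.0144] res [[0.001, 0.002], [0.0022, -0.0018], [-0.0014, -0.0034], [-0.0018, 0.0032]]
th 1.7145855179669867 98.23851379376052 t [ 0.5474 -0.0062] res [[0.002, -0.0049], [0.0019, 0.0019], [-0.0039, 0.003]]
th 1.70844644157619 97.88677062645947 t [ 0.5449 -0.0108] res [[0.0013, 0.0056], [0.0039, 0.002], [0.0003, -0.0], [-0.0014, 0.0063], [-0.0009, -0.0101], [0.0013, -0.0029], [-0.0046, -0.0009]]
grip [ 0.4953 -0.0177] knob0 [0.5291 0.1031]
1.55
```

```bash
cat > plan.py <<'E'
import sys;from h import *
# tool shift for world delta at current yaw
def rows(dw,n,turn,a0):
    out=[];a=a0
    for i in range(n):
        t=turn[i] if i<len(turn) else 0
        x=np.array([np.cos(a),np.sin(a)]);y=np.array([np.sin(a),-np.cos(a)])
        d=np.array(dw[:2])/n
        out.append([round(float(d@x),4),round(float(d@y),4),0,t]);a-=np.radians(t)
    return out
if __name__=="__main__":
    r=rows((.316,.533),14,[-8.47]*9,.378)
    for k in range(0,14,5):print(r[k:k+5])
E
python3 plan.py
```

```text
[[0.035, -0.0271, 0, -8.47], [0.0386, -0.0216, 0, -8.47], [0.0414, -0.0157, 0, -8.47], [0.0432, -0.0094, 0, -8.47], [0.0442, -0.0029, 0, -8.47]]
[[0.0441, 0.0036, 0, -8.47], [0.0431, 0.0101, 0, -8.47], [0.0411, 0.0163, 0, -8.47], [0.0383, 0.0222, 0, -8.47], [0.0346, 0.0276, 0, 0]]
[[0.0346, 0.0276, 0, 0], [0.0346, 0.0276, 0, 0], [0.0346, 0.0276, 0, 0], [0.0346, 0.0276, 0, 0]]
```

```bash
python3 -m creep '[[0.035,-0.027,0,-8.47],[0.039,-0.022,0,-8.47],[0.041,-0.016,0,-8.47],[0.043,-0.009,0,-8.47],[0.044,-0.003,0,-8.47]]' 0.6 60
python3 -m creep '[[0.044,0.004,0,-8.47],[0.043,0.010,0,-8.47],[0.041,0.016,0,-8.47],[0.038,0.022,0,-8.47],[0.035,0.028,0,0]]'
python3 -m creep '[[0.035,0.028,0,0],[0.035,0.028,0,0],[0.035,0.028,0,0],[0.035,0.028,0,0],[0,0,0,0]]'
```

```text
clock: 2.05
ee_pos: [0.3067, -0.2963, 0.2504]
eef_rot: [2.659, 1.672, 0.001]
force: [1.4, -0.3, 0.4]
gripper_width: 0.0508
gripper_force: 0.0
clock: 2.55
ee_pos: [0.4198, -0.1061, 0.2506]
eef_rot: [2.06, 2.371, 0.0]
force: [0.6, -0.2, -0.1]
gripper_width: 0.0512
gripper_force: 0.0
clock: 3.05
ee_pos: [0.5138, 0.0506, 0.2501]
eef_rot: [2.056, 2.374, 0.005]
force: [-1.0, -0.2, 0.5]
gripper_width: 0.051
gripper_force: 0.0
```

Run:
```python
from h import *
np.set_printoptions(precision=4,suppress=True)
p=ctrl.camera("wrist"); save(p,"w1.png")
s=ctrl.observe();print(s["ee_pos"],s["eef_rot"],p["position"],p["rotation"])
for q,z in(("latch_grip",.128),("lock_knob",.129)):
    for x in ctrl.spot_in(q,p)[:2]: print(q,x["conf"],np.array(x["point"])*[400,640],atz(p,x["point"],z))
# expected pixels
R=cv2.Rodrigues(np.array(p["rotation"]))[0]
for n,X in(("grip",[.4953,-.0177,.15]),("knob",[.525,.104,.146])):
    c=R.T@(np.array(X)-p["position"]);print(n,p["fx"]*c[0]/c[2]+p["cx"],p["fy"]*c[1]/c[2]+p["cy"])
```

```text
[0.512  0.0485 0.2499] [2.0586 2.373  0.0002] [0.5035 0.1237 0.3737] [2.8482 0.2021 0.0328]
latch_grip 0.62 [244.88  309.504] [0.5103 0.0176 0.128 ]
lock_knob 0.8 [147.32 350.08] [0.5294 0.0986 0.129 ]
grip 283.113210264215 296.1414493149759
knob 347.19072399287836 141.3307886209297
```

View pics/w1.png

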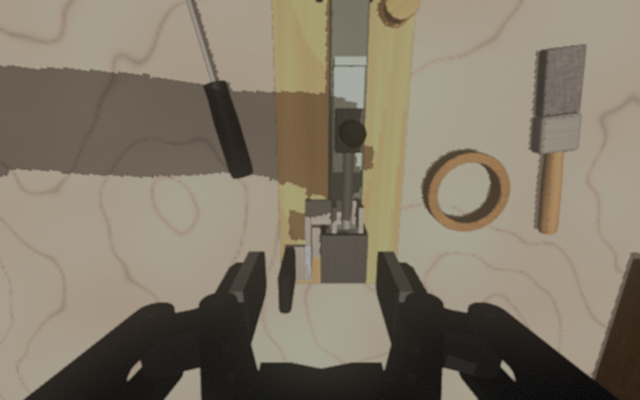

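Run:
```python
from h import *
np.set_printoptions(precision=4,suppress=True)
p=ctrl.camera("wrist")
for u,v,z in((352,132,.146),(352,133,.144),(290,247,.15),(290,247,.094),(287,312,.15),(366,285,.088),(320,283,.088),(332,100,.088),(365,100,.088)):
    print(u,v,z,atz(p,(v/400,u/640),z))
```

```text
352 132 0.146 [0.5236 0.1059 0.146 ]
352 133 0.144 [0.5239 0.1051 0.144 ]
290 247 0.15 [0.4918 0.0189 0.15  ]
290 247 0.094 [ 0.4896 -0.0064  0.094 ]
287 312 0.15 [ 0.4956 -0.0359  0.15  ]
366 285 0.088 [ 0.5664 -0.0386  0.088 ]
320 283 0.088 [ 0.5221 -0.0426  0.088 ]
332 100 0.088 [0.509  0.1255 0.088 ]
365 100 0.088 [0.5358 0.1291 0.088 ]
```

```bash
python3 -m creep '[[0.028,0.011,0,0],[0.027,0.011,0,0],[0,0,0.03,0],[0,0,0.03,0],[0,0,0.03,0]]'
python3 -m creep '[[0,0,0.02,0],[0,0,0.006,0],[0,0,0,0]]'
python3 -m creep '[[0,0,0,0],[0,0,0,0],[0,0,0,0],[0,0,0,0]]' 0 50
```

```text
clock: 3.75
ee_pos: [0.5248, 0.1024, 0.1599]
eef_rot: [2.065, 2.366, 0.001]
force: [-0.4, 0.4, -0.5]
gripper_width: 0.0511
gripper_force: 0.0
clock: 4.05
ee_pos: [0.5242, 0.1026, 0.1339]
eef_rot: [-2.065, -2.366, 0.002]
force: [-0.2, 0.3, 0.1]
gripper_width: 0.0516
gripper_force: 0.0
clock: 4.45
ee_pos: [0.5285, 0.104, 0.1362]
eef_rot: [2.061, 2.365, 0.008]
force: [5.2, -1.1, -0.1]
gripper_width: 0.0165
gripper_force: 49.1
```

```bash
python3 -m creep '[[0.008,0.004,0,0],[0.008,0,0,0],[0.008,0,0,0],[0.008,0,0,0],[0,0,0,0]]'
python3 -m creep '[[0.004,0,0,0],[0.004,0,0,0],[0.004,0,0,0],[0,0,0,0]]'
```

```text
clock: 4.95
ee_pos: [0.5242, 0.1373, 0.136]
eef_rot: [-2.062, -2.369, -0.002]
force: [-3.6, 0.1, 7.6]
gripper_width: 0.0162
gripper_force: 49.8
clock: 5.35
ee_pos: [0.5239, 0.1386, 0.1363]
eef_rot: [2.057, 2.351, -0.022]
force: [0.8, -29.9, 12.2]
gripper_width: 0.016
gripper_force: 50.3
```

```bash
python3 -m creep '[[-0.004,0,0,0],[-0.006,0,0,0],[0,0,0,0]]'
python3 -m creep '[[0,0,0,0],[0,0,0,0],[0,0,0,0],[0,0,0,0]]' 0.6
python3 -m creep '[[0,0,-0.03,0],[0,0,-0.03,0],[0,0,-0.03,0],[0,0,0,0]]'
python3 - <<'E'
from h import *
np.set_printoptions(precision=4,suppress=True)
p=ctrl.camera("wrist"); save(p,"w2.png")
s=ctrl.observe();print(s["ee_pos"],s["eef_rot"])
for q,z in(("lock_knob",.135),("latch_grip",.14)):
    for x in ctrl.spot_in(q,p)[:2]: print(q,x["conf"],np.array(x["point"])*[400,640],atz(p,x["point"],z))
E
```

```text
clock: 5.65
ee_pos: [0.5242, 0.1373, 0.136]
eef_rot: [2.065, 2.367, -0.0]
force: [-2.9, -2.3, 8.7]
gripper_width: 0.0164
gripper_force: 49.8
clock: 6.05
ee_pos: [0.5244, 0.1383, 0.1342]
eef_rot: [-2.063, -2.369, 0.0]
force: [0.2, 0.1, -0.5]
gripper_width: 0.0513
gripper_force: 0.0
clock: 6.45
ee_pos: [0.5271, 0.139, 0.2285]
eef_rot: [2.06, 2.366, 0.01]
force: [0.0, -0.2, 0.4]
gripper_width: 0.0511
gripper_force: 0.0
[0.526  0.1387 0.2264] [2.0616 2.367  0.0063]
lock_knob 0.77 [219.08 314.88] [0.5244 0.1379 0.135 ]
latch_grip 0.96 [321.48  287.488] [0.5146 0.0574 0.14  ]
```

View pics/w2.png

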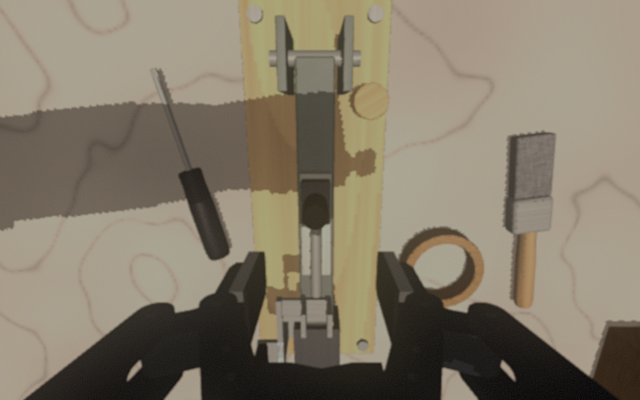

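```bash
python3 -m creep '[[-0.038,-0.013,0,0],[-0.038,-0.014,0,0],[-0.038,-0.013,0,0],[-0.037,-0.013,0,0],[0,0,0,0]]'
python3 - <<'E'
from h import *
p=ctrl.camera("wrist"); save(p,"w3.png"); t=ctrl.camera("top"); save(t,"t3.png",(180,275,225,360),4.5)
print(ctrl.observe()["ee_pos"])
R=cv2.Rodrigues(np.array(p["rotation"]))[0]
for X in([.4953,-.0177,.15],[.4953,-.0177,.128]):
    c=R.T@(np.array(X)-p["position"]);print(p["fx"]*c[0]/c[2]+p["cx"],p["fy"]*c[1]/c[2]+p["cy"])
E
```

```text
clock: 7.1
ee_pos: [0.4902, -0.0223, 0.2226]
eef_rot: [-2.069, -2.361, 0.006]
force: [0.6, -0.1, 0.9]
gripper_width: 0.0513
gripper_force: 0.0
[ 0.49163631 -0.019267    0.22302194]
329.46159471125617 222.92111480592024
328.80796843971433 212.12880571371417
```

View pics/w3.png

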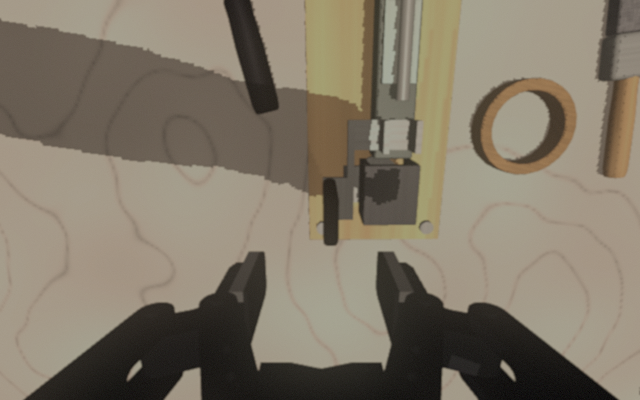

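```bash
python3 -m creep '[[0.004,0.004,0.02,0],[0,0,0.025,0],[0,0,0.025,0],[0,0,0.02,0],[0,0,0.005,0]]'
python3 -m creep '[[0,0,0,0],[0,0,0,0]]'
python3 -m creep '[[0,0,0,0],[0,0,0,0],[0,0,0,0],[0,0,0,0],[0,0,0,0]]' 0 70
```

```text
clock: 7.7
ee_pos: [0.494, -0.0128, 0.1264]
eef_rot: [-2.058, -2.367, 0.005]
force: [-0.6, -0.4, -0.2]
gripper_width: 0.0512
gripper_force: 0.0
clock: 7.9
ee_pos: [0.4967, -0.0136, 0.1299]
eef_rot: [2.062, 2.369, 0.001]
force: [-0.0, -0.3, 0.1]
gripper_width: 0.0513
gripper_force: 0.0
clock: 8.4
ee_pos: [0.4951, -0.0145, 0.1301]
eef_rot: [-2.063, -2.368, 0.001]
force: [-3.9, -0.5, 5.0]
gripper_width: 0.0096
gripper_force: 68.4
```

```bash
python3 -m creep '[[0,-0.006,0,0],[0,-0.006,0,0],[0,-0.006,0,0],[0,-0.004,0,0],[0,0,0,0]]'
python3 -m creep '[[0,-0.004,0,0],[0,-0.003,0,0],[0,0,0,0]]'
```

```text
clock: 8.9
ee_pos: [0.4772, -0.017, 0.1303]
eef_rot: [2.06, 2.366, 0.008]
force: [8.6, 1.8, -3.7]
gripper_width: 0.0093
gripper_force: 68.1
clock: 9.2
ee_pos: [0.473, -0.0175, 0.1308]
eef_rot: [2.058, 2.364, 0.014]
force: [12.6, 4.3, -5.4]
gripper_width: 0.0088
gripper_force: 68.6
```

```bash
python3 -m creep '[[0,-0.003,0,0],[0,-0.002,0,0],[0,0,0,0]]'
```

```text
clock: 9.5
ee_pos: [0.4728, -0.0172, 0.132]
eef_rot: [2.053, 2.361, 0.025]
force: [21.6, 8.9, -6.8]
gripper_width: 0.0096
gripper_force: 71.3
```

```bash
python3 -m creep '[[0.0015,0,-0.007,0],[0.0015,0,-0.006,0],[0.002,0,-0.0065,0],[0.002,0,-0.0065,0],[0,0,0,0]]'
python3 -c "
from cell import ctrl;s=ctrl.observe();print(s['ee_pos'],s['force'],s['torque'],s['gripper_width'])"
```

```text
clock: 10.0
ee_pos: [0.4718, -0.0101, 0.1586]
eef_rot: [2.053, 2.361, 0.026]
force: [21.6, 7.9, -7.1]
gripper_width: 0.0091
gripper_force: 69.5
[ 0.47178642 -0.01014874  0.15855497] [21.58489799  7.85498378 -7.12792752] [ 0.76277038 -2.61183017 -0.00970192] 0.00905233509104578
```

```bash
python3 -m creep '[[0.0045,0,-0.0125,0],[0.005,0,-0.0125,0],[0.005,0,-0.012,0],[0.006,0,-0.0125,0],[0,0,0,0]]'
python3 -m creep '[[0.001,0,-0.001,0],[0,0,0,0],[0,0,0,0]]'
python3 - <<'E'
from h import *
np.set_printoptions(precision=4,suppress=True)
P=[ctrl.camera(n) for n in("scene","top")]
a=P[0]["frame"][135:290,275:435];b=P[1]["frame"][170:280,225:360]
a=cv2.resize(a,(400,388));b=cv2.resize(b,(400,388))
cv2.imwrite("pics/f.png",np.clip(np.hstack([a,b])[:,:,::-1]*1.7,0,255).astype(np.uint8))
E
```

```text
clock: 10.5
ee_pos: [0.4687, 0.0113, 0.2082]
eef_rot: [2.053, 2.362, 0.028]
force: [22.7, 9.4, -9.5]
gripper_width: 0.0091
gripper_force: 69.4
clock: 10.8
ee_pos: [0.4687, 0.0113, 0.2082]
eef_rot: [2.054, 2.361, 0.026]
force: [22.8, 8.2, -8.4]
gripper_width: 0.0089
gripper_force: 69.2
```

View pics/f.png

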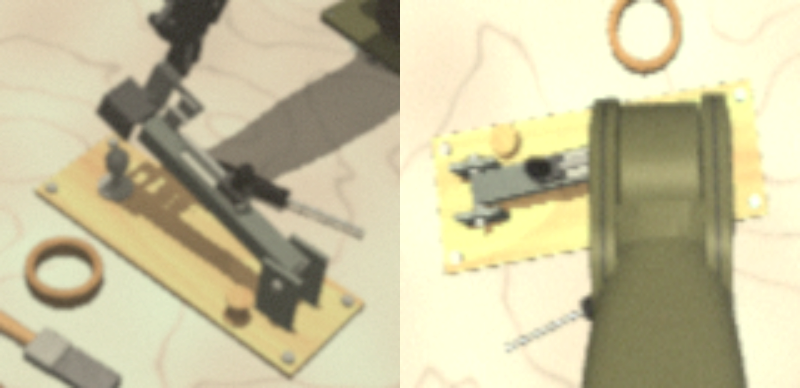

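```bash
python3 -m creep '[[0,0,0,0],[0,0,0,0],[0,0,0,0]]'; python3 -c "
from cell import ctrl;print(ctrl.close_job())"
```

```text
clock: 11.2
ee_pos: [0.4686, 0.0113, 0.2082]
eef_rot: [2.054, 2.361, 0.026]
force: [23.8, 7.9, -8.0]
gripper_width: 0.009
gripper_force: 69.1
the job is handed in; nothing more can be done
None
```

I slid the lock to its end stop, pulled the latch to its stop and lifted the tongue off the ball; the arm still holds it, with the coupler about 8 cm up (estimated from gripper height), and the job was handed in at about 11 s with no verdict shown.

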